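Lay the guide roller down in its V-rest

ROBOT

A 7-joint arm with a two-finger parallel gripper is mounted at the origin on a cart in front of the work surface, level with it; the furniture and walls round the work are solid. World frame = base frame: x ahead of the robot, y to its left, z up, the work surface at z = 0. Lengths are in m, angles in degrees, forces in N, time in s.
With the tool pointing down it reaches from about 0.35 to 0.775 m from the base axis. Payload 3.1 kg.
Tool frame: the origin (TCP) lies at the very end of the fingers, on their centre line; the grasp point (between the pads) lies 19 mm behind it; z points along the fingers, y is the line along which they close (so a half turn about z gives the same grasp; the last joint's range is limited). The gripper opens to 85 mm and grips with 20 to 120 N. Pads are 22 mm wide; open, the fingers measure 114 mm over their backs; the gripper's body (76 mm by 85 mm) begins 54 mm behind the grasp point. The pads swing forward as they close: fully open they stand 13 mm farther back than shut.
Start: joints at [-79.395, 17.813, 0.802, 86.603, -0.252, 75.585, -1.558], TCP at [0.124, 0.536, 0.231] pointing down, gripper open.
Joint ranges: [-154.91, 154.91], [-16.99, 109.72], [-72.82, 74.43], [7.12, 147.25], [-82.49, 262.49], [11.32, 116.49], [-174.64, 174.64]. Speed limits (degrees/s): [159.86, 159.86, 180, 180, 180, 180, 180].

INTERFACE

Orientations are given as a 3x3 rotation matrix whose columns are the frame's x, y, z axes.
In Python, from station import env gives the robot as it stands. The module is installed in compiled form; this text tells all that it offers.
- The arm moves only by the shell command python3 -m inch 'ROWS' [FORCE]. ROWS is JSON, a list of rows, each an object with "xyz": the shift along the tool's x, y, z in units of 25 mm (1.0 is 25 mm), a list of three; "dr": the turn, a rotation vector about the tool's x, y, z in units of 6 degrees (1.0 is 6 degrees), a list of three; "fingers": the opening, from 0 (shut) to 1 (fully open). A call has 1 to 20 rows; each row is the pose to reach, as a shift and turn from the pose commanded when the call began, along the tool's axes at that moment; what a row does not reach only later rows make up. A row lasts 1/10 s, in which the tool goes at most 50 mm and 8.59 degrees, less where a joint would pass 70% of its speed; a pose out of reach is approached as far as the arm can. A call with a gripper value outside its range is refused whole. The fingers move at their own pace and stop on an object; FORCE is the grip in N (left out, the last holds). Time passes only in rows, so rows that repeat a pose let the fingers close. It gives the time, the measured TCP pose, the force, the opening and the grip force at its end, in the units of the state.
- env.observe(): the state, without advancing time (a new reading comes with each control period).
- env.read_camera(name): name is "scene" or "top" or "wrist"; returns a dict with "img" (420x560x3 uint8, red, green, blue), "fov_y" (degrees; the focal length in pixels is half the picture's height over the tangent of half this angle, whatever the lens; pixels are square), "cx", "cy" (the principal point, pixels), "position" and "rotation" of the camera in the world; the wrist camera has in their place "T_tool_cam" (4x4, takes a point from camera to tool coordinates, whose origin is the TCP and whose axes are the flange's). Camera axes: x right, y up, looking along -z (the intrinsics and any distortion apply to the point x, -y, -z); pixel columns grow to the right and rows downward; lengths in m; the calibration is good to about 2 mm. A picture is of the moment at which its call begins: read the wrist's pose just before it. There is no depth.
- env.sign_off(): hands the job in; it is judged then, once.
The state is a dict: "time": time; "joint_positions": joint angles; "dq": joint speeds; "effort": joint torques, N m; "position": TCP position; "tcp_rot": TCP orientation; "force": force on the tool from outside, world axes, zero at the start; "moment": the same for the moment, N m; "width": finger opening in m; "gripper_force": force on a finger pad.
Only numpy, scipy, OpenCV 4.12 (cv2) and the standard library are available. Lean on these libraries where they do the work, as an engineer would, in place of code of your own. Each camera call takes 0.05 s, during which the arm holds its last target. There are 200 camera calls.

TASK

The guide roller stands on its flat end on the V-rest, next to the stop plate. With the fingertips only, tip it over, away from the stop plate, and let it down gently under control into the two V-saddles, never letting it drop or topple freely; then push it softly along the saddles until its flat end butts against the stop plate. Do not pinch it or lift it off, and leave everything else on the bench where it is.

Things in the scene. Friction and masses are not known exactly. Their poses are not given: they have to be found in the camera images.
- rest: grey V-rest that never moves: base plate 96 mm wide, from x = -39 to 225 mm, its top 16 mm above the bench. Origin at bench level under the middle of the stop plate's face; x runs along the saddles away from the stop plate, z up. The lying roller's axis is at y = 0, z = 44 mm; its underside clears the plate by 3 mm and its journal sticks out beyond the plate's end over open bench
- stop_face (a point): middle of the steel stop plate's face (x = 0 of the rest), 44 mm above the bench; the plate is 70 mm wide, 8 mm thick and its top is 76 mm above the bench; gussets behind it. The landing on which the roller stands lies between it and the near saddle
- saddle_near (a point): bottom of the near V-saddle, at plate height: white-lined faces at 45 degrees, saddle from x = 78 to 96 mm of the rest, 80 mm wide, top 39 mm above the bench
- saddle_far (a point): bottom of the far V-saddle, at plate height: the same, from x = 198 to 216 mm of the rest
- roller: loose aluminium guide roller, 0.3 to 0.65 kg, standing on end about 40 mm in front of the stop face: tube 50 mm across, 225 mm long, then a steel collar 26 x 5 mm, then a steel journal 16 mm across, 40 mm long; 270 mm in all. Origin at the centre of its flat foot face, z along its axis to the journal. Centre of mass 127 mm from the foot: tilted past 11 degrees it topples by itself unless held
- journal: the roller's journal, fixed to its tube; origin at the centre of its free end face, 270 mm from the foot face, at the top while the roller stands; z along the roller's axis, outwards
- jar: small round clear jar with a white screw lid, 48 mm across and 82 mm tall, standing beside the rest; origin at the middle of its underside; leave alone
- brush: thin black antistatic brush, 22x159x13 mm, lying on the bench beside the rest; origin at the middle of its underside; leave alone
- flask: orange drinking flask with a black lid, 86 mm across and 170 mm tall, on the right of the bench; origin at the middle of its underside; leave alone
- mug: orange mug, 81 mm wide and 101 mm tall, on the right of the bench; origin at the middle of its underside; leave alone
- meter: orange and black hand multimeter lying flat, 142x76x47 mm, on the right of the bench; origin at the middle of its underside; leave alone
- tape_roll: small dark roll of tape lying flat, 58 mm across and 19 mm high, on the left of the bench; origin at the middle of its underside; leave alone
- reel: reel of solder wire standing on its flange, 58x82x36 mm, at the back left of the bench; origin at the middle of its underside; leave alone

How it is judged (in metres and radians):
At the end, for the whole second after the job is handed in: The roller lies at rest in both V-saddles, journal pointing away from the stop plate: axis within 2 degrees of the rest's x axis, within 4 mm of y = 0 and 4 mm (5 mm at the journal's end) of its seated height, foot face within 5 mm of the stop plate's face (x of roller in the frame of rest between -0.003 and 0.005 m and y of roller in the frame of rest between -0.004 and 0.004 m and z of roller in the frame of rest between 0.04 and 0.048 m and z of journal in the frame of rest between 0.039 and 0.049 m and x of journal in the frame of rest above 0.2 m and angle between the z axis of roller and the x axis of rest, either way round below 0.035 rad and linear speed of roller below 0.01 m/s and angular speed of roller below 0.1 rad/s); the robot touches nothing.
It fails at once if the roller dropped or toppled freely (its journal moved faster than 0.6 m/s) (linear speed of journal above 0.6 m/s).
It fails at once if the roller was lifted off the rest (foot or journal end more than 15 mm higher than tipping it over can bring it) (height (world z) of roller above 0.06 m or height (world z) of journal above 0.302 m).
It fails at once if the roller was pinched or pressed hard (more than 35 N from the fingers) (contact force between the fingers and roller above 35 N).
It fails at once if a bystander was disturbed (moved more than 20 mm) (distance of any of jar, brush, flask, mug, meter, tape_roll, reel from where it was at the start of the episode above 0.02 m).
It also fails if it takes over 72 s, if anything falls off the work surface, if the arm or the gripper's body presses on something with over 40 N, if the wrist force passes 120 N, or if a joint passes its speed limit or range.

## Working session

There is one attempt and no reset: what is moved stays moved. The work goes in short steps, Python scripts to look and compute and a shell command to move; the robot and the scene stay as the last step left them, time stands still between calls to the robot, and variables do not carry over. Pictures are saved under pics/ and viewed, at most 10 in all, crops included, and the job is handed in when it is done.

```bash
mkdir -p pics; python3 - <<'E'
from station import env
import cv2,numpy as np
s=env.observe();print(s)
for n in("scene","top"):
    c=env.read_camera(n);cv2.imwrite(f"pics/{n}0.png",c["img"][:,:,::-1])
    print(n,c["fov_y"],c["cx"],c["cy"],c["position"],np.round(c["rotation"],4).tolist(),[k for k in c])
E
```

```text
{'time': 0.0, 'joint_positions': array([-79.39399908,  17.85872257,   0.8023722 ,  86.69505829,
        -0.25200688,  75.58452667,  -1.55863228]), 'dq': array([-0.00226237, -0.03236009, -0.06209474, -0.07129612, -0.02099135,
        0.04711483, -0.00387545]), 'effort': array([-6.33996433e-05, -3.79908800e+01,  1.45943714e-01, -2.30596787e+01,
        1.23010506e-02,  1.36056074e-02,  1.58056842e-06]), 'position': array([0.12350468, 0.53517834, 0.23021569]), 'tcp_rot': array([[-9.74402781e-01,  2.24808875e-01, -4.35829850e-04],
       [ 2.24809274e-01,  9.74399969e-01, -2.34300486e-03],
       [-1.02055693e-04, -2.38100904e-03, -9.99997160e-01]]), 'force': array([-0.13677465, -0.12015781,  0.54731418]), 'moment': array([0.02573164, 0.03349501, 0.02639693]), 'gripper_force': 0.0, 'width': 0.08530710954753427}
scene 45.84421600216335 280.84270148448064 209.72047131269815 [-0.63712554 -0.54951073  1.02882479] [[0.4254, 0.5176, -0.7424], [-0.9049, 0.2295, -0.3585], [-0.0152, 0.8243, 0.566]] ['img', 'fov_y', 'cx', 'cy', 'position', 'rotation']
top 43.60056773513843 284.40476703157196 215.48562147604812 [-0.45317366  0.31717382  1.91953758] [[-0.3395, 0.8171, -0.4659], [-0.9406, -0.2999, 0.1595], [-0.0094, 0.4923, 0.8704]] ['img', 'fov_y', 'cx', 'cy', 'position', 'rotation']
```

View pics/scene0.png

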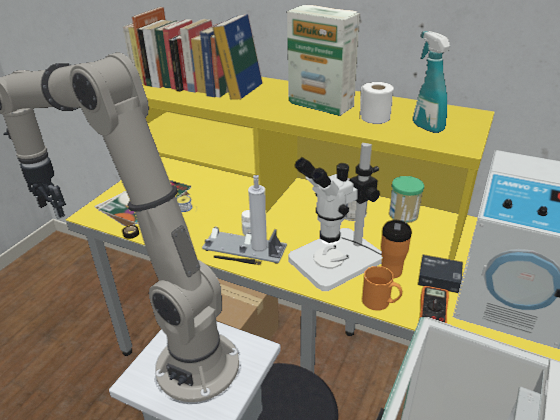

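View pics/top0.png

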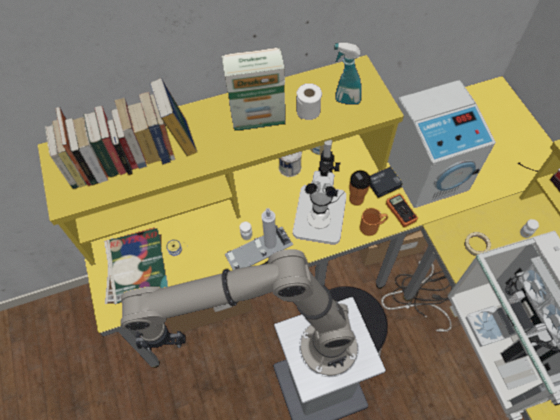

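Scene view: roller standing at about (258,180–255), rest from (205,240) to (285,255), stop plate on the right at (277,243), brush in front at (237,260), jar behind at (247,220). The top view shows the rest at (228–290, 230–265). I'll take enlarged crops.

```bash
python3 - <<'E'
import cv2,numpy as np
a=cv2.imread("pics/scene0.png")[165:275,190:300];b=cv2.imread("pics/top0.png")[195:285,215:305]
f=lambda i,s:cv2.resize(i,None,fx=s,fy=s,interpolation=cv2.INTER_CUBIC)
a=f(a,5)
b=f(b,5)
cv2.imwrite("pics/a.png",a);cv2.imwrite("pics/b.png",b)
E
```

```text
(no output)
```

View pics/a.png

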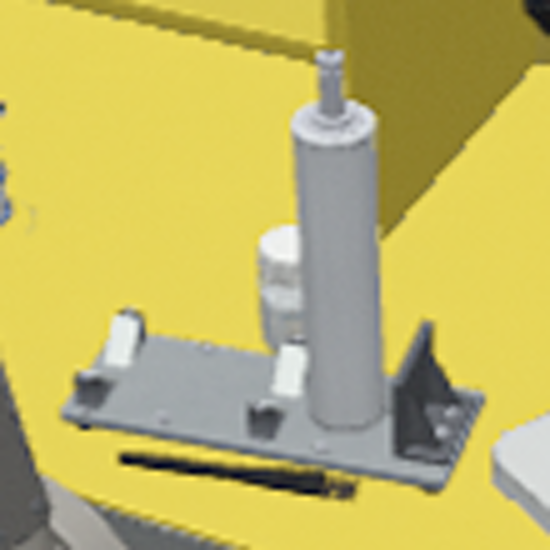

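View pics/b.png

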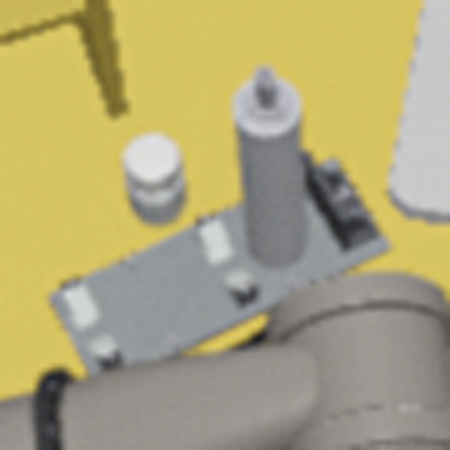

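```bash
cat > h.py <<'E'
import numpy as np
def proj(P,c):
    f=210/np.tan(np.radians(c["fov_y"]/2));q=(np.atleast_2d(P)-c["position"])@np.array(c["rotation"])
    return np.c_[c["cx"]+f*q[:,0]/-q[:,2],c["cy"]-f*q[:,1]/-q[:,2]]
def rest2w(p,P):
    c,s=np.cos(p[2]),np.sin(p[2]);P=np.atleast_2d(P)
    return np.c_[p[0]+c*P[:,0]-s*P[:,1],p[1]+s*P[:,0]+c*P[:,1],P[:,2]]
E
python3 - <<'E'
from station import env
from h import *
from scipy.optimize import least_squares
cs,ct=env.read_camera("scene"),env.read_camera("top")
C={'lf':(.225,.048,.016),'lb':(.225,-.048,.016),'rb':(-.039,-.048,.016),'rf':(-.039,.048,.016)}
S={'lf':(62,412),'lb':(130,335),'rb':(485,395),'rf':(437,482),'J':(330,55),'F':(347,407)}
T={'lb':(52,298),'rb':(338,160),'rf':(390,243),'J':(265,72),'F':(277,246)}
def res(v,full=False):
    out=[]
    X=dict(C);X['J']=(v[3],v[4],.286);X['F']=(v[3],v[4],.016)
    for D,c,o in((S,cs,(190,165)),(T,ct,(215,195))):
        for k,u in D.items():
            px=(np.array(u)+.5)/5-.5+o
            out.append(proj(rest2w(v,X[k]),c)[0]-px)
    return np.array(out) if full else np.ravel(out)
r=least_squares(res,[.5,.1,1.5,.04,0],loss='soft_l1')
print(r.x,np.degrees(r.x[2]));print(res(r.x,True).round(2))
E
```

```text
[ 0.47035702  0.0233037   1.71808919  0.04223162 -0.00354524] 98.43925948970958
[[-1.27  0.29]
 [-3.2  -1.35]
 [ 0.14 -0.37]
 [ 1.19  0.6 ]
 [-0.36 -0.09]
 [-0.07  1.23]
 [-0.52 -0.93]
 [ 0.34 -1.06]
 [ 1.16  0.7 ]
 [-0.04 -0.09]
 [ 0.05 -1.33]]
```

```bash
python3 -m inch '[{"xyz":[0,0,-2],"dr":[0,0,0],"fingers":1},{"xyz":[-1,0,-4],"dr":[0,0,0],"fingers":1},{"xyz":[-3,-1,-6],"dr":[0,0,-0.5],"fingers":1},{"xyz":[-5,-2,-6.8],"dr":[0,0,-1],"fingers":1},{"xyz":[-7,-3,-6.8],"dr":[0,0,-1.8],"fingers":1},{"xyz":[-9,-3.5,-6.8],"dr":[0,0,-2.4],"fingers":1},{"xyz":[-11,-4,-6.8],"dr":[0,0,-3],"fingers":1},{"xyz":[-12.5,-4.2,-6.8],"dr":[0,0,-3.57],"fingers":1},{"xyz":[-13.1,-4.2,-6.8],"dr":[0,0,-3.57],"fingers":1},{"xyz":[-13.1,-4.2,-6.8],"dr":[0,0,-3.57],"fingers":1},{"xyz":[-13.1,-4.2,-6.8],"dr":[0,0,-3.57],"fingers":1}]' > o.txt; tail -c 700 o.txt
cat > rec.py <<'E'
from station import env
import json,os
s=env.observe()
L=json.load(open("data.json")) if os.path.exists("data.json") else [[[-79.39399908,17.85872257,0.8023722,86.69505829,-0.25200688,75.58452667,-1.55863228],[0.12350468,0.53517834,0.23021569],[[-9.74402781e-01,2.24808875e-01,-4.35829850e-04],[2.24809274e-01,9.74399969e-01,-2.34300486e-03],[-1.02055693e-04,-2.38100904e-03,-9.99997160e-01]]]]
L.append([list(s["joint_positions"]),list(s["position"]),s["tcp_rot"].tolist()]);json.dump(L,open("data.json","w"))
print(s["time"],s["joint_positions"].round(1),s["position"].round(4),s["force"].round(1),s["width"]);print(s["tcp_rot"].round(3))
E
python3 rec.py
python3 - <<'E'
from station import env
import cv2,numpy as np
c=env.read_camera("wrist");cv2.imwrite("pics/w1.png",c["img"][:,:,::-1]);print(c["fov_y"],c["cx"],c["cy"],np.round(c["T_tool_cam"],4).tolist())
E
```

```text
time: 1.3
position: [0.42, 0.3591, 0.4006]
tcp_rot: [[-0.99, -0.143, -0.001], [-0.143, 0.99, -0.001], [0.001, -0.001, -1.0]]
force: [-0.7, -0.0, -0.1]
width: 0.0855
gripper_force: 0.0
1.3 [-49.9  17.1  11.1  64.4  -3.3  98.8  58.5] [0.42   0.3591 0.4006] [-0.7 -0.  -0.1] 0.08553829166977968
[[-0.99  -0.143 -0.001]
 [-0.143  0.99  -0.001]
 [ 0.001 -0.001 -1.   ]]
68.52400744388429 276.72456609140164 212.9062668786728 [[0.0, 0.9479, 0.3185, 0.0821], [1.0, -0.0001, 0.0002, -0.0009], [0.0002, 0.3185, -0.9479, -0.1437], [0.0, 0.0, 0.0, 1.0]]
```

View pics/w1.png

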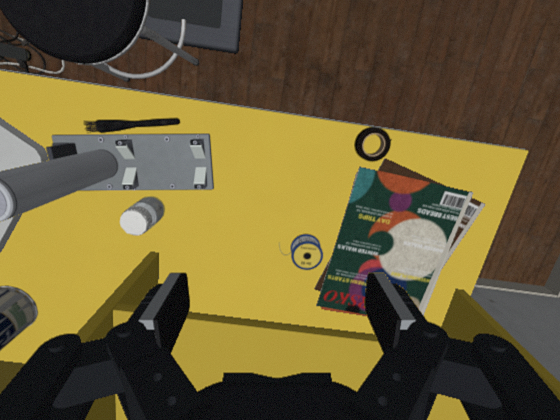

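Wrist view: rest plate corners at about (212,134), (212,189), (53,136); saddles at (128,165) and (199,160); roller leaning outward by perspective, top at (5,200); jar (135,215), brush (130,125).

```bash
cat >> h.py <<'E'
def wcam(c,s):
    T=np.eye(4);T[:3,:3]=s["tcp_rot"];T[:3,3]=s["position"];T=T@np.array(c["T_tool_cam"])
    return dict(c,position=T[:3,3],rotation=T[:3,:3])
E
python3 - <<'E'
from station import env
from h import *
import cv2
from scipy.optimize import least_squares
s=env.observe();c=wcam(env.read_camera("wrist"),s)
g=cv2.cvtColor(c["img"],cv2.COLOR_RGB2GRAY)
p=np.array([[212,134],[212,189],[53,136]],np.float32).reshape(-1,1,2)
p=cv2.cornerSubPix(g,p,(4,4),(-1,-1),(3,50,.01)).reshape(-1,2);print(p)
C=np.array([(.225,.048,.016),(.225,-.048,.016),(-.039,.048,.016)])
res=lambda v:(proj(rest2w(v,C),c)-p).ravel()
r=least_squares(res,[.47,.023,1.72]);print(r.x,np.degrees(r.x[2]),res(r.x).round(2))
for q in [(0,0,.044),(.087,0,.016),(.207,0,.016),(.216,.04,.039),(.216,-.04,.039),(.04,0,.286)]:print(q,proj(rest2w(r.x,[q]),c).round(1))
cv2.imwrite("pics/w1c.png",cv2.resize(c["img"][90:250,0:230,::-1],None,fx=3.4,fy=3.4,interpolation=cv2.INTER_CUBIC))
E
```

```text
[[208.16568 133.76791]
 [212.2636  189.1861 ]
 [ 49.88454 134.65106]]
[0.4735257  0.02504976 1.72531206] 98.85309921073966 [-0.03 -0.29  0.1   0.36 -0.07 -0.02]
(0, 0, 0.044) [[ 68.8 166.1]]
(0.087, 0, 0.016) [[129.9 162.9]]
(0.207, 0, 0.016) [[199.8 162.4]]
(0.216, 0.04, 0.039) [[199.9 139.7]]
(0.216, -0.04, 0.039) [[204.  188.3]]
(0.04, 0, 0.286) [[-61.  213.1]]
```

View pics/w1c.png

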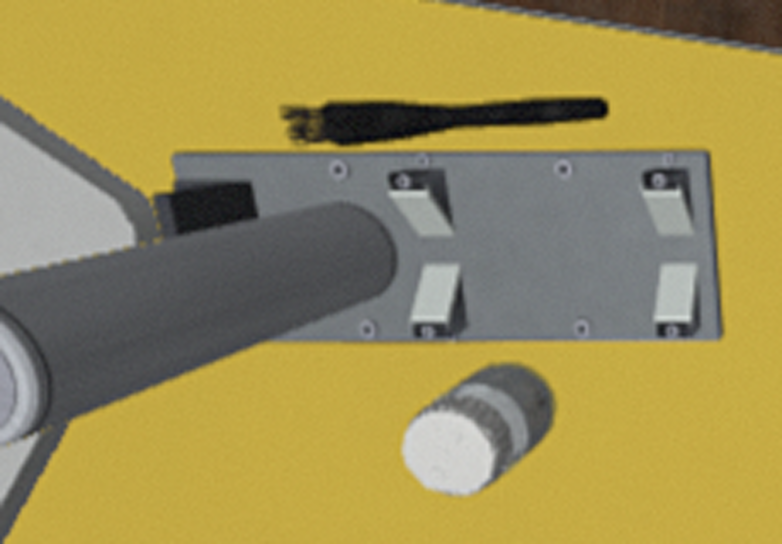

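```bash
python3 - <<'E'
from station import env
from h import *
from scipy.optimize import least_squares
s=env.observe();w=wcam(env.read_camera("wrist"),s)
cs,ct=env.read_camera("scene"),env.read_camera("top")
R=[.4735,.0250,1.7253]
u=lambda p,o:(np.array(p)+.5)/5-.5+o
js,jt=u((330,55),(190,165)),u((265,72),(215,195))
res=lambda v:np.r_[proj(v,cs)[0]-js,proj(v,ct)[0]-jt]
r=least_squares(res,[.47,.06,.28]);d=r.x[:2]-R[:2];c,n=np.cos(R[2]),np.sin(R[2])
print("J world",r.x,"rest",c*d[0]+n*d[1],-n*d[0]+c*d[1],res(r.x).round(2))
a=np.radians(np.arange(0,360,10))
for x,y in((.04,0),(.043,-.003)):
  f=proj(rest2w(R,np.c_[x+.025*np.cos(a),y+.025*np.sin(a),.016+0*a]),w);i=f[:,0].argmax();print(x,y,"foot rightmost px",f[i].round(1),"top",f[f[:,1].argmin()].round(1),f[f[:,1].argmax()].round(1))
  t=proj(rest2w(R,np.c_[x+.025*np.cos(a),y+.025*np.sin(a),.241+0*a]),w);print("top rim max col",t[t[:,0].argmax()].round(1),"rows at col 0-15",t[(t[:,0]>-20)].round(1).tolist())
# scene tube silhouettes check
  print(proj(rest2w(R,[(x,y,.286)]),cs).round(1),js.round(1),proj(rest2w(R,[(x,y,.286)]),ct).round(1),jt.round(1))
E
```

```text
J world [0.46820556 0.06507131 0.28525875] rest 0.040408737993638574 -0.0009351901762945144 [-0.11  0.07  0.06 -0.15]
0.04 0 foot rightmost px [116.8 165.5] top [ 99.2 148.3] [104.6 177.4]
top rim max col [  9.2 206.9] rows at col 0-15 [[8.3, 198.9], [6.8, 194.8], [4.5, 190.8], [1.5, 187.0], [-2.0, 183.6], [-5.9, 180.6], [-10.2, 178.2], [-14.7, 176.4], [-19.3, 175.3], [-17.3, 220.7], [-13.0, 221.7], [-8.8, 222.0], [-4.7, 221.6], [-1.0, 220.6], [2.2, 218.9], [4.9, 216.7], [7.1, 213.8], [8.5, 210.6], [9.2, 206.9], [9.2, 203.0]]
[[255.5 175.6]] [255.6 175.6] [[267.9 208.9]] [267.6 209. ]
0.043 -0.003 foot rightmost px [118.8 167.2] top [101.4 150. ] [106.7 179.1]
top rim max col [ 12.9 209.7] rows at col 0-15 [[12.1, 201.7], [10.5, 197.7], [8.3, 193.7], [5.4, 189.9], [1.9, 186.5], [-2.1, 183.5], [-6.3, 181.1], [-10.8, 179.3], [-15.4, 178.2], [-19.8, 177.9], [-17.9, 221.7], [-13.6, 223.4], [-9.3, 224.3], [-5.1, 224.7], [-1.1, 224.3], [2.6, 223.3], [5.9, 221.6], [8.6, 219.3], [10.7, 216.6], [12.2, 213.3], [12.9, 209.7], [12.9, 205.8]]
[[254.9 175. ]] [255.6 175.6] [[266.7 208.6]] [267.6 209. ]
```

```bash
python3 -m inch '[{"xyz":[0,0.9,1],"dr":[1.2,0,0],"fingers":1},{"xyz":[0,0.9,2],"dr":[2.4,0,0],"fingers":1},{"xyz":[0,0.9,3],"dr":[3.6,0,0],"fingers":1},{"xyz":[0,0.9,4],"dr":[4.8,0,0],"fingers":1},{"xyz":[0,0.9,5],"dr":[6,0,0],"fingers":1},{"xyz":[0,0.9,6],"dr":[7.2,0,0],"fingers":1},{"xyz":[0,0.9,7],"dr":[8.4,0,0],"fingers":1},{"xyz":[0,0.9,8],"dr":[9.2,0,0],"fingers":1},{"xyz":[0,0.9,8],"dr":[9.2,0,0],"fingers":1},{"xyz":[0,0.9,8],"dr":[9.2,0,0],"fingers":1}]' | tail -c 300; python3 rec.py
```

```text
time: 2.55
position: [0.4152, 0.3827, 0.2012]
tcp_rot: [[-0.989, -0.085, 0.121], [-0.148, 0.564, -0.813], [0.001, -0.822, -0.57]]
force: [0.9, 0.0, 0.8]
width: 0.0855
gripper_force: 0.0
2.55 [-69.6  53.1  15.9  55.8  24.2 114.   45. ] [0.4152 0.3827 0.2012] [0.9 0.  0.8] 0.08549918764543213
[[-0.989 -0.085  0.121]
 [-0.148  0.564 -0.813]
 [ 0.001 -0.822 -0.57 ]]
```

```bash
python3 -m inch '[{"xyz":[0,0.7,0.8],"dr":[0,0,0],"fingers":0.5},{"xyz":[0,1.4,1.7],"dr":[0,0,0],"fingers":0.5},{"xyz":[0,2.1,2.6],"dr":[0,0,0],"fingers":0.5},{"xyz":[0,2.8,3.5],"dr":[0,0,0],"fingers":0.5},{"xyz":[0,3.36,4.27],"dr":[0,0,0],"fingers":0.5},{"xyz":[0,3.36,4.27],"dr":[0,0,0],"fingers":0.5}]' | tail -c 300; python3 rec.py
```

```text
time: 3.15
position: [0.4226, 0.3417, 0.0736]
tcp_rot: [[-0.99, -0.081, 0.119], [-0.144, 0.567, -0.811], [-0.002, -0.82, -0.573]]
force: [0.2, -0.3, -0.0]
width: 0.0427
gripper_force: 0.0
3.15 [-68.3  56.8  14.9  67.8  22.3  99.4  38. ] [0.4226 0.3417 0.0736] [ 0.2 -0.3 -0. ] 0.04273586161875571
[[-0.99  -0.081  0.119]
 [-0.144  0.567 -0.811]
 [-0.002 -0.82  -0.573]]
```

```bash
cat > plan.py <<'E'
import sys,json
from station import env
from h import *
from scipy.spatial.transform import Rotation as Ro
R=[.4735,.0250,1.7253]; PX,Y0=.065,-.001
c,n=np.cos(R[2]),np.sin(R[2])
R0=np.array([[-n,c,0],[c,n,0],[0,0,-1.]])
def rows(T):  # T: list (x,z,psi deg) in rest frame
    s=env.observe();A=np.array(s["tcp_rot"])
    for x,z,p in T:
        w=rest2w(R,(x,Y0,z))[0]; t=A.T@(w-s["position"])/.025
        dr=Ro.from_matrix(A.T@R0@Ro.from_euler('x',p,degrees=True).as_matrix()).as_rotvec(degrees=True)/6
        print("x%.3f z%.3f p%.0f"%(x,z,p),t.round(2).tolist(),dr.round(2).tolist())
def FA(phi,px=None):
    f=np.radians(phi);a=np.array([np.sin(f),np.cos(f)]);e=np.array([np.cos(f),-np.sin(f)])
    return np.array([px or PX,.016])-.025*e,a,e
def flush(phi,l=.244,off=0):   # centreline on the roller axis
    F,a,e=FA(phi);q=F+l*a+off*e;return q[0],q[1],phi
def corner(phi,psi,g,s,px=None):
    F,a,e=FA(phi,px);B=F+.27*a+.008*e;p=np.radians(psi)
    t=B-g/2*np.array([np.cos(p),-np.sin(p)])+s*np.array([-np.sin(p),-np.cos(p)]);return t[0],t[1],psi
E
python3 -c "
from plan import *
rows([(.34,.2,30),(.30,.34,0),(.04,.34,0),(.04,.26,0)])"
```

```text
x0.340 z0.200 p30 [-0.1, -3.71, -3.53] [-4.18, -0.06, -0.08]
x0.300 z0.340 p0 [-0.13, -9.21, -5.42] [-9.18, -0.03, -0.1]
x0.040 z0.340 p0 [-0.24, -15.17, 3.1] [-9.18, -0.03, -0.1]
x0.040 z0.260 p0 [-0.23, -12.54, 4.94] [-9.18, -0.03, -0.1]
```

```bash
python3 -m inch '[{"xyz":[0,-1.2,-1.2],"dr":[-1.3,0,0],"fingers":0.5},{"xyz":[0,-2.4,-2.4],"dr":[-2.7,0,0],"fingers":0.5},{"xyz":[-0.1,-3.7,-3.5],"dr":[-4.1,0,0],"fingers":0.5},{"xyz":[-0.1,-5.5,-4.2],"dr":[-5.4,0,0],"fingers":0.5},{"xyz":[-0.1,-7.3,-4.8],"dr":[-6.7,0,0],"fingers":0.5},{"xyz":[-0.13,-9.2,-5.4],"dr":[-8,0,-0.1],"fingers":0.5},{"xyz":[-0.13,-9.2,-5.4],"dr":[-9.18,0,-0.1],"fingers":0.5},{"xyz":[-0.15,-10.5,-3.55],"dr":[-9.18,-0.03,-0.1],"fingers":0.5},{"xyz":[-0.2,-12,-1.4],"dr":[-9.18,-0.03,-0.1],"fingers":0.5},{"xyz":[-0.2,-13.5,0.7],"dr":[-9.18,-0.03,-0.1],"fingers":0.5},{"xyz":[-0.24,-14.5,2.14],"dr":[-9.18,-0.03,-0.1],"fingers":0.5},{"xyz":[-0.24,-15.17,3.1],"dr":[-9.18,-0.03,-0.1],"fingers":0.5},{"xyz":[-0.24,-15.17,3.1],"dr":[-9.18,-0.03,-0.1],"fingers":0.5},{"xyz":[-0.24,-15.17,3.1],"dr":[-9.18,-0.03,-0.1],"fingers":0.5}]' | tail -c 300; python3 rec.py
python3 -c "
from plan import *
import cv2
rows([(.04,.26,0)])
s=env.observe();c=env.read_camera('wrist');w=wcam(c,s)
for p in [(.04,-.001,.286),(.04,-.001,.246),(.04,.024,.241)]:print(proj(rest2w(R,p),w))
cv2.imwrite('pics/w2.png',c['img'][:,:,::-1])"
```

```text
time: 4.55
position: [0.4691, 0.0627, 0.3432]
tcp_rot: [[-0.989, -0.149, 0.006], [-0.149, 0.989, -0.0], [-0.006, -0.001, -1.0]]
force: [0.8, -0.2, -0.7]
width: 0.0428
gripper_force: 0.0
4.55 [-28.6   6.2  21.4  85.9  -2.2  88.   91.3] [0.4691 0.0627 0.3432] [ 0.8 -0.2 -0.7] 0.042781903797777854
[[-0.989 -0.149  0.006]
 [-0.149  0.989 -0.   ]
 [-0.006 -0.001 -1.   ]]
x0.040 z0.260 p0 [0.04, 0.09, 3.33] [-0.01, 0.06, -0.04]
[[281.11146105 231.54322215]]
[[280.5247843  213.02608463]]
[[280.4479918  181.95792661]]
```

View pics/w2.png

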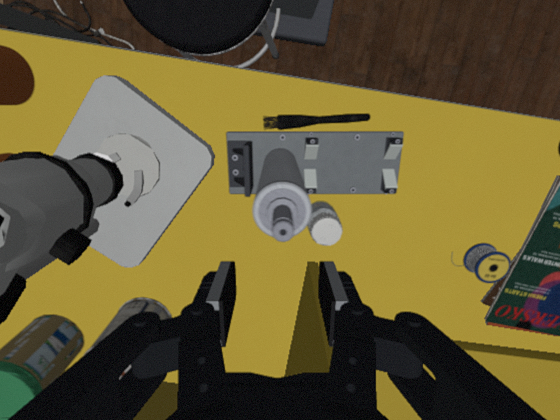

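Journal tip seen at (283,232), predicted (281,231.5): the estimate is good to about 1 mm. Descend around the journal.

```bash
python3 -m inch '[{"xyz":[0.04,0.12,0.6],"dr":[0,0.06,-0.04],"fingers":0.5},{"xyz":[0.04,0.12,1.2],"dr":[0,0.06,-0.04],"fingers":0.5},{"xyz":[0.04,0.12,1.8],"dr":[0,0.06,-0.04],"fingers":0.5},{"xyz":[0.04,0.12,2.4],"dr":[0,0.06,-0.04],"fingers":0.5},{"xyz":[0.04,0.12,2.9],"dr":[0,0.06,-0.04],"fingers":0.5},{"xyz":[0.04,0.12,3.3],"dr":[0,0.06,-0.04],"fingers":0.5},{"xyz":[0.04,0.12,3.3],"dr":[0,0.06,-0.04],"fingers":0.4},{"xyz":[0.04,0.12,3.3],"dr":[0,0.06,-0.04],"fingers":0.32},{"xyz":[0.04,0.12,3.3],"dr":[0,0.06,-0.04],"fingers":0.32}]' 20| tail -c 300; python3 rec.py
python3 -c "
from plan import *
rows([flush(p,.244) for p in (0,3,6,9,12,15,18,21,24,27,30,35,40,45,50,55)])"
```

```text
time: 5.5
position: [0.4677, 0.0696, 0.2569]
tcp_rot: [[-0.987, -0.161, -0.006], [-0.161, 0.987, -0.003], [0.007, -0.002, -1.0]]
force: [-0.4, -1.2, 0.7]
width: 0.0273
gripper_force: 0.0
5.5 [-28.8   8.2  20.7  95.7  -2.9  77.   91.7] [0.4677 0.0696 0.2569] [-0.4 -1.2  0.7] 0.027318401010056396
[[-0.987 -0.161 -0.006]
 [-0.161  0.987 -0.003]
 [ 0.007 -0.002 -1.   ]]
x0.040 z0.260 p0 [0.01, -0.2, -0.12] [-0.02, -0.06, 0.07]
x0.053 z0.261 p3 [0.0, 0.31, -0.16] [0.48, -0.06, 0.07]
x0.066 z0.261 p6 [-0.0, 0.83, -0.18] [0.98, -0.06, 0.07]
x0.078 z0.261 p9 [-0.01, 1.34, -0.16] [1.48, -0.06, 0.07]
x0.091 z0.260 p12 [-0.01, 1.85, -0.12] [1.98, -0.06, 0.08]
x0.104 z0.258 p15 [-0.01, 2.36, -0.05] [2.48, -0.05, 0.08]
x0.117 z0.256 p18 [-0.02, 2.87, 0.04] [2.98, -0.05, 0.08]
x0.129 z0.253 p21 [-0.02, 3.37, 0.16] [3.48, -0.05, 0.08]
x0.141 z0.249 p24 [-0.03, 3.86, 0.31] [3.98, -0.05, 0.08]
x0.153 z0.245 p27 [-0.03, 4.34, 0.48] [4.48, -0.04, 0.08]
x0.165 z0.240 p30 [-0.04, 4.82, 0.68] [4.98, -0.04, 0.08]
x0.184 z0.230 p35 [-0.04, 5.58, 1.06] [5.81, -0.04, 0.09]
x0.203 z0.219 p40 [-0.05, 6.31, 1.51] [6.65, -0.04, 0.09]
x0.220 z0.206 p45 [-0.06, 7.0, 2.02] [7.48, -0.03, 0.09]
x0.236 z0.192 p50 [-0.07, 7.64, 2.58] [8.31, -0.03, 0.09]
x0.251 z0.176 p55 [-0.08, 8.23, 3.2] [9.15, -0.02, 0.09]
```

```bash
python3 -c "
from plan import *
for i in range(6):
    env.read_camera('scene');s=env.observe();print(s['position'].round(4),s['force'].round(2),s['joint_positions'].round(2))
rows([flush(0,.244)])"
```

```text
[0.4676 0.0695 0.2569] [0.26 0.13 0.32] [-28.76   8.21  20.74  95.67  -2.86  77.04  91.71]
[0.4676 0.0695 0.2568] [ 0.22 -0.26 -0.89] [-28.75   8.21  20.75  95.68  -2.86  77.04  91.71]
[0.4675 0.0694 0.2567] [-0.37 -0.44 -0.46] [-28.75   8.22  20.75  95.69  -2.86  77.04  91.71]
[0.4674 0.0694 0.2566] [ 0.26 -0.51  0.34] [-28.75   8.22  20.74  95.7   -2.86  77.04  91.71]
[0.4673 0.0694 0.2564] [ 0.5  -0.35 -1.24] [-28.75   8.23  20.74  95.71  -2.86  77.03  91.71]
[0.4672 0.0694 0.2563] [ 0.07 -0.5   1.02] [-28.75   8.23  20.74  95.73  -2.86  77.03  91.71]
x0.040 z0.260 p0 [-0.01, -0.19, -0.15] [-0.02, -0.07, 0.07]
```

```bash
python3 -m inch '[{"xyz":[0,0.06,-0.14],"dr":[0.24,-0.06,0.07],"fingers":0.32},{"xyz":[0,0.31,-0.16],"dr":[0.48,-0.06,0.07],"fingers":0.32},{"xyz":[0,0.57,-0.17],"dr":[0.73,-0.06,0.07],"fingers":0.32},{"xyz":[0,0.83,-0.18],"dr":[0.98,-0.06,0.07],"fingers":0.32},{"xyz":[0,1.08,-0.17],"dr":[1.23,-0.06,0.07],"fingers":0.32},{"xyz":[0,1.34,-0.16],"dr":[1.48,-0.06,0.07],"fingers":0.32},{"xyz":[0,1.6,-0.14],"dr":[1.73,-0.06,0.07],"fingers":0.32},{"xyz":[0,1.85,-0.12],"dr":[1.98,-0.06,0.07],"fingers":0.32},{"xyz":[0,2.1,-0.09],"dr":[2.23,-0.06,0.07],"fingers":0.32},{"xyz":[0,2.36,-0.05],"dr":[2.48,-0.05,0.08],"fingers":0.32},{"xyz":[0,2.36,-0.05],"dr":[2.48,-0.05,0.08],"fingers":0.32},{"xyz":[0,2.36,-0.05],"dr":[2.48,-0.05,0.08],"fingers":0.32}]' | tail -c 300; python3 rec.py
python3 -c "
from plan import *
import cv2
rows([flush(p,.244) for p in (15,20,25,30,35)])
s=env.observe();c=env.read_camera('wrist');w=wcam(c,s);cs=env.read_camera('scene')
for p in (10,13,16,19):
  F,a,e=FA(p);q=F+.27*a;P=rest2w(R,(q[0],Y0,q[1]));print(p,proj(P,w).round(1),proj(P,cs).round(1))
cv2.imwrite('pics/m3.png',np.hstack([c['img'][100:420,150:430],cv2.resize(cs['img'][150:270,180:300],(320,320),interpolation=2)])[:,:,::-1])"
```

```text
time: 7.0
position: [0.4577, 0.1276, 0.2572]
tcp_rot: [[-0.988, -0.149, 0.038], [-0.154, 0.954, -0.256], [0.002, -0.259, -0.966]]
force: [0.0, -0.2, 0.0]
width: 0.0274
gripper_force: 0.1
7.0 [-41.4  11.   15.4  93.9  11.5  80.3  70.3] [0.4577 0.1276 0.2572] [ 0.  -0.2  0. ] 0.02738473824134377
[[-0.988 -0.149  0.038]
 [-0.154  0.954 -0.256]
 [ 0.002 -0.259 -0.966]]
x0.104 z0.258 p15 [-0.03, -0.0, -0.04] [0.0, -0.02, 0.01]
x0.125 z0.254 p20 [-0.03, 0.85, -0.09] [0.83, -0.02, 0.01]
x0.145 z0.248 p25 [-0.04, 1.71, -0.06] [1.67, -0.02, 0.01]
x0.165 z0.240 p30 [-0.04, 2.56, 0.04] [2.5, -0.02, 0.01]
x0.184 z0.230 p35 [-0.04, 3.4, 0.21] [3.33, -0.02, 0.01]
10 [[227.5 302.2]] [[240.5 173.3]]
13 [[258.1 305.1]] [[236.1 173.1]]
16 [[289.9 307. ]] [[231.7 173.2]]
19 [[322.1 308. ]] [[227.5 173.5]]
```

View pics/m3.png

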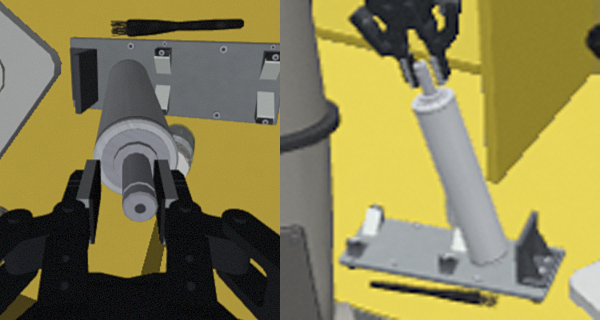

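The roller now leans about 16° on the front finger (journal tip at wrist pixel (291,310)), in line with the plan. Continue letting it down.

```bash
python3 -m inch '[{"xyz":[-0.03,0.42,-0.07],"dr":[0.42,-0.02,0],"fingers":0.32},{"xyz":[-0.03,0.85,-0.09],"dr":[0.83,-0.02,0],"fingers":0.32},{"xyz":[-0.03,1.28,-0.08],"dr":[1.25,-0.02,0],"fingers":0.32},{"xyz":[-0.04,1.71,-0.06],"dr":[1.67,-0.02,0],"fingers":0.32},{"xyz":[-0.04,2.13,-0.02],"dr":[2.08,-0.02,0],"fingers":0.32},{"xyz":[-0.04,2.56,0.04],"dr":[2.5,-0.02,0],"fingers":0.32},{"xyz":[-0.04,2.98,0.12],"dr":[2.92,-0.02,0],"fingers":0.32},{"xyz":[-0.04,3.4,0.21],"dr":[3.33,-0.02,0],"fingers":0.32},{"xyz":[-0.04,3.4,0.21],"dr":[3.33,-0.02,0],"fingers":0.32}]' | tail -c 300; python3 rec.py
python3 -c "
from plan import *
rows([flush(p,.244) for p in (35,40,45,50,55)])"
```

```text
time: 8.0
position: [0.4449, 0.2103, 0.2281]
tcp_rot: [[-0.987, -0.132, 0.088], [-0.159, 0.809, -0.566], [0.003, -0.572, -0.82]]
force: [-1.5, 2.0, -0.4]
width: 0.0271
gripper_force: 0.5
8.0 [-55.5  24.8  12.   87.2  23.1  89.8  51.1] [0.4449 0.2103 0.2281] [-1.5  2.  -0.4] 0.027128677315426196
[[-0.987 -0.132  0.088]
 [-0.159  0.809 -0.566]
 [ 0.003 -0.572 -0.82 ]]
x0.184 z0.230 p35 [-0.03, -0.15, -0.0] [0.01, 0.0, 0.06]
x0.203 z0.219 p40 [-0.03, 0.71, -0.05] [0.85, 0.0, 0.06]
x0.220 z0.206 p45 [-0.04, 1.56, -0.02] [1.68, 0.01, 0.06]
x0.236 z0.192 p50 [-0.04, 2.41, 0.08] [2.51, 0.01, 0.06]
x0.251 z0.176 p55 [-0.05, 3.25, 0.25] [3.35, 0.01, 0.06]
```

```bash
python3 -m inch '[{"xyz":[-0.03,0.35,-0.03],"dr":[0.42,0,0.06],"fingers":0.32},{"xyz":[-0.03,0.75,-0.05],"dr":[0.85,0,0.06],"fingers":0.32},{"xyz":[-0.03,1.18,-0.04],"dr":[1.26,0,0.06],"fingers":0.32},{"xyz":[-0.04,1.6,-0.02],"dr":[1.68,0,0.06],"fingers":0.32},{"xyz":[-0.04,2.02,0.03],"dr":[2.1,0,0.06],"fingers":0.32},{"xyz":[-0.04,2.44,0.08],"dr":[2.51,0,0.06],"fingers":0.32},{"xyz":[-0.04,2.86,0.16],"dr":[2.93,0,0.06],"fingers":0.32},{"xyz":[-0.05,3.27,0.25],"dr":[3.35,0,0.06],"fingers":0.32},{"xyz":[-0.05,3.27,0.25],"dr":[3.35,0,0.06],"fingers":0.32}]' | tail -c 300; python3 rec.py
python3 -c "
from plan import *
import cv2
rows([flush(55,.244),flush(60,.244),flush(65,.244)]+[corner(f,p,.036,.022) for f,p in ((55,55),(60,58),(65,60),(70,60),(75,60),(80,62),(85,65),(90,65))])
s=env.observe();c=env.read_camera('wrist');w=wcam(c,s);cs=env.read_camera('scene')
for p in (52,55,58):
  F,a,e=FA(p);q=F+.27*a;P=rest2w(R,(q[0],Y0,q[1]));print(p,proj(P,w).round(1),proj(P,cs).round(1))
cv2.imwrite('pics/m4.png',np.hstack([c['img'][100:420,150:430],cv2.resize(cs['img'][150:270,170:290],(320,320),interpolation=2)])[:,:,::-1])"
```

```text
time: 8.9
position: [0.4368, 0.2713, 0.1758]
tcp_rot: [[-0.988, -0.087, 0.125], [-0.152, 0.566, -0.81], [-0.0, -0.82, -0.573]]
force: [0.2, 1.0, -1.5]
width: 0.0271
gripper_force: 0.8
8.9 [-64.3  43.9  12.8  76.7  28.7 100.8  41.7] [0.4368 0.2713 0.1758] [ 0.2  1.  -1.5] 0.02708721836825179
[[-0.988 -0.087  0.125]
 [-0.152  0.566 -0.81 ]
 [-0.    -0.82  -0.573]]
x0.251 z0.176 p55 [0.03, 0.01, -0.06] [-0.01, -0.01, -0.02]
x0.264 z0.160 p60 [0.03, 0.87, -0.12] [0.82, -0.01, -0.01]
x0.276 z0.142 p65 [0.03, 1.72, -0.09] [1.66, -0.02, -0.01]
x0.248 z0.187 p55 [0.03, -0.39, -0.22] [-0.01, -0.01, -0.02]
x0.262 z0.169 p58 [0.03, 0.51, -0.28] [0.49, -0.01, -0.01]
x0.274 z0.150 p60 [0.03, 1.42, -0.25] [0.82, -0.01, -0.01]
x0.285 z0.129 p60 [0.03, 2.36, -0.1] [0.82, -0.01, -0.01]
x0.293 z0.107 p60 [0.03, 3.27, 0.12] [0.82, -0.01, -0.01]
x0.300 z0.085 p62 [0.03, 4.14, 0.4] [1.16, -0.01, -0.01]
x0.305 z0.063 p65 [0.03, 4.96, 0.74] [1.66, -0.02, -0.01]
x0.307 z0.040 p65 [0.03, 5.79, 1.19] [1.66, -0.02, -0.01]
52 [[248.7 303.5]] [[189.8 189.3]]
55 [[280.6 305.8]] [[187.5 191.7]]
58 [[313.3 307. ]] [[185.4 194.3]]
```

View pics/m4.png

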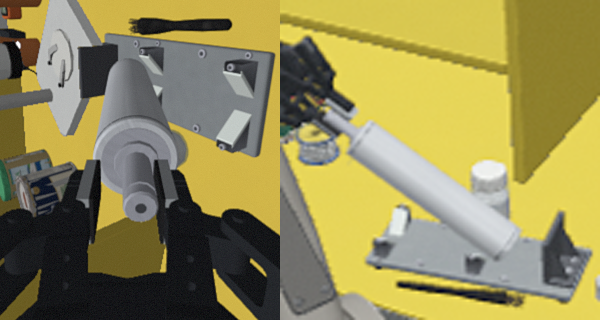

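```bash
python3 -m inch '[{"xyz":[0.03,0.43,-0.06],"dr":[0.41,0,0],"fingers":0.32},{"xyz":[0.03,0.87,-0.09],"dr":[0.82,0,0],"fingers":0.32},{"xyz":[0.03,1.3,-0.09],"dr":[1.24,0,0],"fingers":0.32},{"xyz":[0.03,1.72,-0.07],"dr":[1.66,0,0],"fingers":0.32},{"xyz":[0.03,1.72,-0.07],"dr":[1.66,0,0],"fingers":0.32}]' | tail -c 300; python3 rec.py
python3 -c "
from plan import *
rows([flush(p,.244) for p in (65,70,75,80)])
print()
rows([corner(f,p,.036,.022) for f,p in ((65,65),(70,65),(75,65),(80,65),(85,65),(90,65))])"
```

```text
time: 9.5
position: [0.4326, 0.296, 0.1423]
tcp_rot: [[-0.989, -0.062, 0.137], [-0.15, 0.417, -0.896], [-0.001, -0.907, -0.422]]
force: [-0.6, -0.4, -2.8]
width: 0.0272
gripper_force: 0.9
9.5 [-67.1  54.5  13.7  70.1  30.5 106.7  39.7] [0.4326 0.296  0.1423] [-0.6 -0.4 -2.8] 0.027164774485108553
[[-0.989 -0.062  0.137]
 [-0.15   0.417 -0.896]
 [-0.001 -0.907 -0.422]]
x0.276 z0.142 p65 [0.01, 0.04, -0.05] [-0.01, -0.03, -0.03]
x0.286 z0.123 p70 [0.02, 0.9, -0.1] [0.83, -0.03, -0.03]
x0.294 z0.103 p75 [0.02, 1.75, -0.07] [1.66, -0.03, -0.03]
x0.301 z0.083 p80 [0.02, 2.6, 0.02] [2.49, -0.03, -0.02]

x0.275 z0.153 p65 [0.01, -0.36, -0.21] [-0.01, -0.03, -0.03]
x0.285 z0.131 p65 [0.01, 0.59, -0.23] [-0.01, -0.03, -0.03]
x0.294 z0.109 p65 [0.02, 1.53, -0.16] [-0.01, -0.03, -0.03]
x0.300 z0.087 p65 [0.02, 2.46, -0.02] [-0.01, -0.03, -0.03]
x0.305 z0.063 p65 [0.02, 3.38, 0.21] [-0.01, -0.03, -0.03]
x0.307 z0.040 p65 [0.02, 4.27, 0.51] [-0.01, -0.03, -0.03]
```

```bash
python3 -m inch '[{"xyz":[0.02,0.46,-0.08],"dr":[0.41,-0.03,-0.03],"fingers":0.32},{"xyz":[0.02,0.9,-0.1],"dr":[0.83,-0.03,-0.03],"fingers":0.32},{"xyz":[0.02,0.9,-0.1],"dr":[0.83,-0.03,-0.03],"fingers":0.32}]' | tail -c 300; python3 rec.py
python3 -c "
from plan import *
rows([flush(p,.244) for p in (70,75,80)])
print()
rows([corner(f,p,.0272,.024) for f,p in ((70,70),(75,70),(80,70),(85,70),(88,70),(90,70))])"
```

```text
time: 9.8
position: [0.4306, 0.3071, 0.1234]
tcp_rot: [[-0.988, -0.052, 0.144], [-0.154, 0.338, -0.929], [-0.0, -0.94, -0.342]]
force: [-0.7, -0.7, -3.2]
width: 0.0274
gripper_force: 1.0
9.8 [-68.2  60.   14.2  66.5  31.4 109.6  39.3] [0.4306 0.3071 0.1234] [-0.7 -0.7 -3.2] 0.0274423642425633
[[-0.988 -0.052  0.144]
 [-0.154  0.338 -0.929]
 [-0.    -0.94  -0.342]]
x0.286 z0.123 p70 [0.0, 0.02, -0.01] [-0.0, -0.0, -0.0]
x0.294 z0.103 p75 [0.0, 0.88, -0.06] [0.83, -0.0, -0.0]
x0.301 z0.083 p80 [0.0, 1.73, -0.03] [1.66, -0.0, -0.0]

x0.286 z0.129 p70 [0.0, -0.2, -0.09] [-0.0, -0.0, -0.0]
x0.294 z0.107 p70 [0.0, 0.74, -0.11] [-0.0, -0.0, -0.0]
x0.301 z0.084 p70 [0.0, 1.68, -0.04] [-0.0, -0.0, -0.0]
x0.305 z0.061 p70 [0.0, 2.62, 0.1] [-0.0, -0.0, -0.0]
x0.307 z0.047 p70 [0.0, 3.17, 0.23] [-0.0, -0.0, -0.0]
x0.308 z0.038 p70 [0.0, 3.53, 0.33] [-0.0, -0.0, -0.0]
```

```bash
python3 -m inch '[{"xyz":[0,0.27,-0.09],"dr":[0,0,0],"fingers":0.32},{"xyz":[0,0.54,-0.11],"dr":[0,0,0],"fingers":0.32},{"xyz":[0,0.8,-0.11],"dr":[0,0,0],"fingers":0.32},{"xyz":[0,1.1,-0.1],"dr":[0,0,0],"fingers":0.32},{"xyz":[0,1.4,-0.07],"dr":[0,0,0],"fingers":0.32},{"xyz":[0,1.7,-0.04],"dr":[0,0,0],"fingers":0.32},{"xyz":[0,2,0],"dr":[0,0,0],"fingers":0.32},{"xyz":[0,2.2,0.03],"dr":[0,0,0],"fingers":0.32},{"xyz":[0,2.4,0.06],"dr":[0,0,0],"fingers":0.32},{"xyz":[0,2.6,0.1],"dr":[0,0,0],"fingers":0.32},{"xyz":[0,2.6,0.1],"dr":[0,0,0],"fingers":0.32}]' | tail -c 300; python3 rec.py
python3 -c "
from plan import *
import cv2
rows([corner(f,p,.0272,.024) for f,p in ((85,70),(88,70),(90,70))]+[(.310,.032,70)])
s=env.observe();c=env.read_camera('wrist');w=wcam(c,s);cs=env.read_camera('scene')
for p in (82,85,88):
  F,a,e=FA(p);q=F+.27*a;P=rest2w(R,(q[0],Y0,q[1]));print(p,proj(P,w).round(1),proj(P,cs).round(1))
cv2.imwrite('pics/m5.png',np.hstack([c['img'][100:420,150:430],cv2.resize(cs['img'][160:280,170:290],(320,320),interpolation=2)])[:,:,::-1])"
```

```text
time: 10.9
position: [0.4278, 0.3273, 0.0618]
tcp_rot: [[-0.988, -0.051, 0.146], [-0.154, 0.338, -0.929], [-0.002, -0.94, -0.341]]
force: [0.7, -0.6, -2.5]
width: 0.0273
gripper_force: 0.9
10.9 [-68.4  66.6  13.4  62.   29.5 108.8  36.8] [0.4278 0.3273 0.0618] [ 0.7 -0.6 -2.5] 0.027297830677648124
[[-0.988 -0.051  0.146]
 [-0.154  0.338 -0.929]
 [-0.002 -0.94  -0.341]]
x0.305 z0.061 p70 [0.01, 0.02, 0.03] [-0.01, 0.01, -0.01]
x0.307 z0.047 p70 [0.01, 0.57, 0.15] [-0.01, 0.01, -0.01]
x0.308 z0.038 p70 [0.02, 0.94, 0.25] [-0.01, 0.01, -0.01]
x0.310 z0.032 p70 [0.02, 1.18, 0.24] [-0.01, 0.01, -0.01]
82 [[262.3 306.7]] [[175.9 218.1]]
85 [[294.2 303.9]] [[175.7 221.4]]
88 [[324.7 300.3]] [[175.7 224.7]]
```

View pics/m5.png

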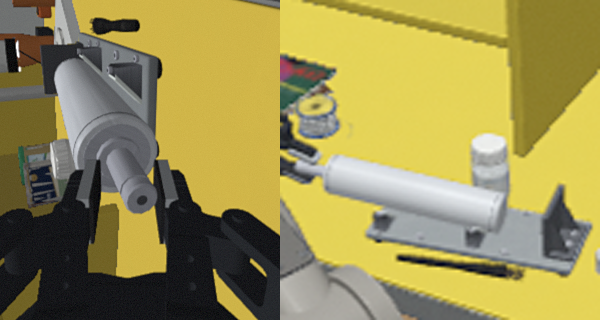

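```bash
python3 -m inch '[{"xyz":[0.01,0.1,0.05],"dr":[0,0,0],"fingers":0.32},{"xyz":[0.01,0.2,0.08],"dr":[0,0,0],"fingers":0.32},{"xyz":[0.01,0.3,0.1],"dr":[0,0,0],"fingers":0.32},{"xyz":[0.01,0.4,0.12],"dr":[0,0,0],"fingers":0.32},{"xyz":[0.01,0.5,0.14],"dr":[0,0,0],"fingers":0.32},{"xyz":[0.01,0.6,0.16],"dr":[0,0,0],"fingers":0.32},{"xyz":[0.01,0.7,0.19],"dr":[0,0,0],"fingers":0.32},{"xyz":[0.01,0.8,0.22],"dr":[0,0,0],"fingers":0.32},{"xyz":[0.01,0.9,0.24],"dr":[0,0,0],"fingers":0.32},{"xyz":[0.01,0.97,0.24],"dr":[0,0,0],"fingers":0.32},{"xyz":[0.01,1.05,0.24],"dr":[0,0,0],"fingers":0.32},{"xyz":[0.01,1.05,0.24],"dr":[0,0,0],"fingers":0.32}]' | tail -c 300; python3 rec.py
python3 -c "
from plan import *
for i in range(4):
    env.read_camera('scene');print(env.observe()['force'].round(2),env.observe()['gripper_force'])
rows([(.310,.034,70)])"
```

```text
time: 12.2
position: [0.4274, 0.3303, 0.0361]
tcp_rot: [[-0.988, -0.05, 0.146], [-0.154, 0.337, -0.929], [-0.003, -0.94, -0.341]]
force: [-0.4, -0.1, 0.2]
width: 0.0273
gripper_force: 0.5
12.2 [-68.3  69.1  13.2  60.6  28.9 108.   35.8] [0.4274 0.3303 0.0361] [-0.4 -0.1  0.2] 0.027330598885580377
[[-0.988 -0.05   0.146]
 [-0.154  0.337 -0.929]
 [-0.003 -0.94  -0.341]]
[ 0.98 -1.09  0.5 ] 0.4518887959420681
[-0.07 -0.55  1.19] 0.45586712658405304
[-0.21 -0.96  1.79] 0.47169601544737816
[-0.57 -0.62  0.21] 0.4680373426526785
x0.310 z0.034 p70 [0.02, 0.1, -0.01] [-0.01, 0.01, -0.03]
```

```bash
python3 -m inch '[{"xyz":[0,0.05,0],"dr":[0,0,0],"fingers":0.36},{"xyz":[0,0.05,0],"dr":[0,0,0],"fingers":0.36},{"xyz":[0,0.05,-0.2],"dr":[0,0,0],"fingers":0.36},{"xyz":[0,0.05,-0.5],"dr":[0,0,0],"fingers":0.36},{"xyz":[0,0.05,-1],"dr":[0,0,0],"fingers":0.36},{"xyz":[0,0.05,-1.6],"dr":[0,0,0],"fingers":0.36},{"xyz":[0,0.05,-2.4],"dr":[0,0,0],"fingers":0.36},{"xyz":[0,0.05,-3.2],"dr":[0,0,0],"fingers":0.36},{"xyz":[0,0.05,-3.2],"dr":[0,0,0],"fingers":0.2}]' | tail -c 300; python3 rec.py
cat > look.py <<'E'
from plan import *
import cv2,sys
# fit roller x (rest), yaw free, by silhouette match in scene camera: bright grey tube vs not-yellow mask
cs=env.read_camera('scene');im=cs['img'].astype(int)
hsv=cv2.cvtColor(cs['img'],cv2.COLOR_RGB2HSV)
print("scene px of predicted journal end/foot for x=0,.067:",[proj(rest2w(R,[(x+.27,0,.044),(x,0,.044)]),cs).round(1).tolist() for x in (0,.067)])
# along axis line, top-most tube line: sample brightness profile along the upper generatrix
x=np.arange(-.02,.40,.004)
for y,z in((0,.044+.02),(0,.044)):
    P=proj(rest2w(R,np.c_[x,0*x+y,0*x+z]),cs)
    I=cv2.remap(cs['img'],P[:,0].astype(np.float32).reshape(1,-1),P[:,1].astype(np.float32).reshape(1,-1),1)[0]
    print(z,[(round(a*1000),*map(int,i)) for a,i in zip(x[::2],I[::2])])
E
python3 look.py
```

```text
time: 13.3
position: [0.4145, 0.4084, 0.0614]
tcp_rot: [[-0.987, -0.053, 0.15], [-0.159, 0.341, -0.927], [-0.002, -0.939, -0.345]]
force: [0.8, 0.4, -0.6]
width: 0.0183
gripper_force: 0.0
13.3 [-76.7  77.4  34.1  43.6  13.9 116.4  48.8] [0.4145 0.4084 0.0614] [ 0.8  0.4 -0.6] 0.018264351574448192
[[-0.987 -0.053  0.15 ]
 [-0.159  0.341 -0.927]
 [-0.002 -0.939 -0.345]]
scene px of predicted journal end/foot for x=0,.067: [[[193.2, 229.4], [270.7, 242.6]], [[175.0, 226.2], [250.9, 239.2]]]
0.064 [(-20, 64, 64, 69), (-12, 54, 55, 60), (-4, 80, 83, 89), (4, 191, 178, 92), (12, 229, 213, 87), (20, 229, 212, 86), (28, 229, 212, 87), (36, 229, 212, 87), (44, 230, 212, 86), (52, 217, 199, 106), (60, 134, 138, 142), (68, 213, 217, 221), (76, 224, 228, 231), (84, 223, 227, 230), (92, 223, 227, 231), (100, 224, 228, 232), (108, 223, 228, 231), (116, 224, 228, 232), (124, 224, 228, 231), (132, 224, 229, 232), (140, 224, 227, 232), (148, 224, 228, 232), (156, 224, 228, 232), (164, 223, 227, 230), (172, 223, 227, 231), (180, 222, 226, 229), (188, 222, 226, 229), (196, 221, 226, 230), (204, 221, 22
[... 960 characters left out ...]
16), (148, 209, 214, 217), (156, 207, 212, 215), (164, 207, 211, 215), (172, 207, 210, 214), (180, 206, 210, 214), (188, 206, 210, 213), (196, 205, 208, 212), (204, 205, 209, 213), (212, 205, 209, 213), (220, 205, 209, 213), (228, 206, 209, 213), (236, 206, 210, 214), (244, 205, 209, 213), (252, 205, 209, 212), (260, 204, 208, 211), (268, 204, 208, 212), (276, 204, 207, 210), (284, 204, 208, 211), (292, 181, 184, 189), (300, 178, 181, 190), (308, 175, 178, 187), (316, 174, 177, 187), (324, 170, 174, 183), (332, 182, 180, 174), (340, 228, 211, 86), (348, 229, 212, 89), (356, 228, 211, 88), (364, 229, 212, 89), (372, 228, 211, 87), (380, 228, 211, 88), (388, 229, 213, 88), (396, 123, 117, 81)]
```

```bash
python3 -c "
import plan
plan.Y0=0
from plan import *
rows([(.40,.10,45),(.40,.12,0),(.385,.032,0)])"
```

```text
x0.400 z0.100 p45 [0.02, -1.28, -0.95] [-4.14, 0.08, 0.0]
x0.400 z0.120 p0 [0.01, -2.03, -1.23] [-11.64, 0.07, 0.03]
x0.385 z0.032 p0 [0.03, 1.07, 0.55] [-11.64, 0.07, 0.03]
```

```bash
python3 -m inch '[{"xyz":[0,-0.5,-0.4],"dr":[-1.3,0,0],"fingers":0},{"xyz":[0,-1,-0.7],"dr":[-2.6,0,0],"fingers":0},{"xyz":[0,-1.28,-0.95],"dr":[-4,0.05,0],"fingers":0},{"xyz":[0,-1.5,-1.05],"dr":[-5.3,0.05,0],"fingers":0},{"xyz":[0,-1.7,-1.1],"dr":[-6.6,0.05,0],"fingers":0},{"xyz":[0,-1.8,-1.15],"dr":[-7.9,0.07,0],"fingers":0},{"xyz":[0,-1.9,-1.2],"dr":[-9.2,0.07,0.03],"fingers":0},{"xyz":[0,-2,-1.23],"dr":[-10.5,0.07,0.03],"fingers":0},{"xyz":[0,-2.03,-1.23],"dr":[-11.64,0.07,0.03],"fingers":0},{"xyz":[0,-2.03,-1.23],"dr":[-11.64,0.07,0.03],"fingers":0},{"xyz":[0.01,-1,-0.64],"dr":[-11.64,0.07,0.03],"fingers":0},{"xyz":[0.03,0,-0.06],"dr":[-11.64,0.07,0.03],"fingers":0},{"xyz":[0.03,1.07,0.55],"dr":[-11.64,0.07,0.03],"fingers":0},{"xyz":[0.03,1.07,0.55],"dr":[-11.64,0.07,0.03],"fingers":0},{"xyz":[0.03,1.07,0.55],"dr":[-11.64,0.07,0.03],"fingers":0}]' | tail -c 300; python3 rec.py
python3 -c "
import plan
plan.Y0=0
from plan import *
rows([(.36,.032,0),(.355,.032,0),(.29,.032,0)])"
```

```text
time: 14.85
position: [0.4147, 0.4029, 0.0318]
tcp_rot: [[-0.989, -0.15, -0.002], [-0.15, 0.989, -0.005], [0.003, -0.004, -1.0]]
force: [0.3, 0.6, 1.1]
width: -0.0
gripper_force: 0.0
14.85 [-61.8  33.1  22.4  96.7 -14.8  53.5  64.9] [0.4147 0.4029 0.0318] [0.3 0.6 1.1] -3.724081698982072e-05
[[-0.989 -0.15  -0.002]
 [-0.15   0.989 -0.005]
 [ 0.003 -0.004 -1.   ]]
x0.360 z0.032 p0 [-0.0, -0.9, -0.0] [-0.04, -0.02, -0.04]
x0.355 z0.032 p0 [-0.0, -1.1, -0.0] [-0.04, -0.02, -0.04]
x0.290 z0.032 p0 [-0.01, -3.7, 0.01] [-0.04, -0.02, -0.04]
```

```bash
python3 -m inch '[{"xyz":[0,-0.5,0],"dr":[0,0,-0.04],"fingers":0},{"xyz":[0,-0.9,0],"dr":[0,0,-0.04],"fingers":0},{"xyz":[0,-1.1,0],"dr":[0,0,-0.04],"fingers":0},{"xyz":[0,-1.2,0],"dr":[0,0,-0.04],"fingers":0},{"xyz":[0,-1.3,0],"dr":[0,0,-0.04],"fingers":0},{"xyz":[0,-1.4,0],"dr":[0,0,-0.04],"fingers":0},{"xyz":[0,-1.5,0],"dr":[0,0,-0.04],"fingers":0},{"xyz":[0,-1.6,0],"dr":[0,0,-0.04],"fingers":0},{"xyz":[0,-1.7,0],"dr":[0,0,-0.04],"fingers":0},{"xyz":[0,-1.8,0],"dr":[0,0,-0.04],"fingers":0},{"xyz":[0,-1.9,0],"dr":[0,0,-0.04],"fingers":0},{"xyz":[0,-2,0],"dr":[0,0,-0.04],"fingers":0},{"xyz":[0,-2,0],"dr":[0,0,-0.04],"fingers":0}]' | tail -c 300; python3 rec.py; python3 look.py | cut -c1-2200 | python3 -c "
import sys,re
for l in sys.stdin:
    print(l[:110]); print([ (int(a),int(r)-int(b)) for a,r,g,b in re.findall(r'\((-?\d+), (\d+), (\d+), (\d+)\)',l)])"
```

```text
time: 16.15
position: [0.4231, 0.3516, 0.0326]
tcp_rot: [[-0.988, -0.151, -0.001], [-0.151, 0.988, -0.003], [0.001, -0.003, -1.0]]
force: [-1.0, 2.4, 1.1]
width: 0.0002
gripper_force: 1.5
16.15 [-58.5  30.2  23.  101.4 -14.4  51.4  69.4] [0.4231 0.3516 0.0326] [-1.   2.4  1.1] 0.0002353765503168357
[[-0.988 -0.151 -0.001]
 [-0.151  0.988 -0.003]
 [ 0.001 -0.003 -1.   ]]
scene px of predicted journal end/foot for x=0,.067: [[[193.2, 229.4], [270.7, 242.6]], [[175.0, 226.2], [250.
[]
0.064 [(-20, 65, 65, 70), (-12, 55, 55, 60), (-4, 80, 84, 91), (4, 193, 180, 93), (12, 231, 214, 88), (20, 231
[(-20, -5), (-12, -5), (-4, -11), (4, 100), (12, 143), (20, 143), (28, 144), (36, 114), (44, -10), (52, -8), (60, -6), (68, -8), (76, -8), (84, -7), (92, -8), (100, -7), (108, -7), (116, -7), (124, -8), (132, -7), (140, -7), (148, -7), (156, -8), (164, -8), (172, -7), (180, -9), (188, -7), (196, -7), (204, -8), (212, -8), (220, -7), (228, -8), (236, -8), (244, -7), (252, -8), (260, -8), (268, -12), (276, 141), (284, 134), (292, 3), (300, 7), (308, 7), (316, 5), (324, 4), (332, 6), (340, 2), (348, 7), (356, 10), (364, 8), (372, 8), (380, 8), (388, 9), (396, 9)]
0.044 [(-20, 65, 68, 71), (-12, 55, 57, 61), (-4, 53, 55, 59), (4, 63, 66, 69), (12, 145, 150, 154), (20, 160,
[(-20, -6), (-12, -6), (-4, -6), (4, -6), (12, -9), (20, -10), (28, -9), (36, -8), (44, -6), (52, -6), (60, -8), (68, -8), (76, -7), (84, -7), (92, -8), (100, -8), (108, -7), (116, -7), (124, -7), (132, -7), (140, -8), (148, -8), (156, -7), (164, -8), (172, -8), (180, -8), (188, -8), (196, -7), (204, -8), (212, -7), (220, -7), (228, -7), (236, -8), (244, -7), (252, -7), (260, -7), (268, -7), (276, -8), (284, -7), (292, 7), (300, 7), (308, 9), (316, 3), (324, 4), (332, 2), (340, 5), (348, 4), (356, 3), (364, 6), (372, 3), (380, 8), (388, 8), (396, 8)]
```

```bash
python3 -m inch '[{"xyz":[0,-0.1,0],"dr":[0,0,0],"fingers":0},{"xyz":[0,-0.2,0],"dr":[0,0,0],"fingers":0},{"xyz":[0,-0.3,0],"dr":[0,0,0],"fingers":0},{"xyz":[0,-0.4,0],"dr":[0,0,0],"fingers":0},{"xyz":[0,-0.5,0],"dr":[0,0,0],"fingers":0},{"xyz":[0,-0.6,0],"dr":[0,0,0],"fingers":0},{"xyz":[0,-0.7,0],"dr":[0,0,0],"fingers":0},{"xyz":[0,-0.8,0],"dr":[0,0,0],"fingers":0},{"xyz":[0,-0.9,0],"dr":[0,0,0],"fingers":0},{"xyz":[0,-1,0],"dr":[0,0,0],"fingers":0},{"xyz":[0,-1.1,0],"dr":[0,0,0],"fingers":0},{"xyz":[0,-1.2,0],"dr":[0,0,0],"fingers":0},{"xyz":[0,-1.3,0],"dr":[0,0,0],"fingers":0},{"xyz":[0,-1.4,0],"dr":[0,0,0],"fingers":0},{"xyz":[0,-1.5,0],"dr":[0,0,0],"fingers":0},{"xyz":[0,-1.55,0],"dr":[0,0,0],"fingers":0},{"xyz":[0,-1.55,0],"dr":[0,0,0],"fingers":0}]' | tail -c 300; python3 rec.py;python3 -c "
import plan
plan.Y0=0
from plan import *
rows([(.284,.032,0)])"
```

```text
time: 17.9
position: [0.4289, 0.3133, 0.0326]
tcp_rot: [[-0.988, -0.151, -0.001], [-0.151, 0.988, -0.004], [0.001, -0.003, -1.0]]
force: [-1.1, 3.7, 3.9]
width: -0.0002
gripper_force: 2.1
17.9 [-55.8  28.5  23.5 104.5 -14.1  50.1  73. ] [0.4289 0.3133 0.0326] [-1.1  3.7  3.9] -0.0002048136010972713
[[-0.988 -0.151 -0.001]
 [-0.151  0.988 -0.004]
 [ 0.001 -0.003 -1.   ]]
x0.284 z0.032 p0 [0.01, -0.31, 0.02] [-0.03, -0.01, -0.02]
```

```bash
python3 -m inch '[{"xyz":[0,-0.05,0],"dr":[0,0,0],"fingers":0},{"xyz":[0,-0.1,0],"dr":[0,0,0],"fingers":0},{"xyz":[0,-0.14,0],"dr":[0,0,0],"fingers":0},{"xyz":[0,-0.18,0],"dr":[0,0,0],"fingers":0},{"xyz":[0,-0.22,0],"dr":[0,0,0],"fingers":0},{"xyz":[0,-0.22,0],"dr":[0,0,0],"fingers":0}]' | tail -c 300; python3 -m inch '[{"xyz":[0,-0.03,0],"dr":[0,0,0],"fingers":0},{"xyz":[0,-0.03,0],"dr":[0,0,0],"fingers":0}]'; python3 -m inch '[{"xyz":[0,-0.03,0],"dr":[0,0,0],"fingers":0},{"xyz":[0,-0.03,0],"dr":[0,0,0],"fingers":0}]'
```

```text
time: 18.5
position: [0.4297, 0.3083, 0.0326]
tcp_rot: [[-0.988, -0.152, -0.001], [-0.152, 0.988, -0.003], [0.001, -0.003, -1.0]]
force: [-1.4, 4.7, 3.3]
width: 0.0002
gripper_force: 2.4
time: 18.7
position: [0.4298, 0.3076, 0.0326]
tcp_rot: [[-0.988, -0.152, -0.001], [-0.152, 0.988, -0.003], [0.001, -0.003, -1.0]]
force: [-0.5, 5.3, 2.2]
width: -0.0001
gripper_force: 2.5
time: 18.9
position: [0.4299, 0.3069, 0.0326]
tcp_rot: [[-0.988, -0.152, -0.001], [-0.152, 0.988, -0.003], [0.001, -0.003, -1.0]]
force: [0.6, 4.5, 2.8]
width: 0.0
gripper_force: 2.5
```

```bash
for i in 1; do python3 -m inch '[{"xyz":[0,-0.03,0],"dr":[0,0,0],"fingers":0},{"xyz":[0,-0.06,0],"dr":[0,0,0],"fingers":0},{"xyz":[0,-0.06,0],"dr":[0,0,0],"fingers":0}]'|grep -E "pos|force"; python3 -m inch '[{"xyz":[0,-0.03,0],"dr":[0,0,0],"fingers":0},{"xyz":[0,-0.03,0],"dr":[0,0,0],"fingers":0}]'|grep -E "pos|force"; done
```

```text
position: [0.4301, 0.3053, 0.0325]
force: [-1.2, 5.0, 3.6]
gripper_force: 2.5
position: [0.4302, 0.305, 0.0326]
force: [-0.5, 5.6, 3.5]
gripper_force: 2.8
```

```bash
python3 -m inch '[{"xyz":[0,-0.03,0],"dr":[0,0,0],"fingers":0},{"xyz":[0,-0.05,0],"dr":[0,0,0],"fingers":0},{"xyz":[0,-0.05,0],"dr":[0,0,0],"fingers":0}]'|grep -E "pos|force"; python3 -m inch '[{"xyz":[0,-0.03,0],"dr":[0,0,0],"fingers":0},{"xyz":[0,-0.05,0],"dr":[0,0,0],"fingers":0},{"xyz":[0,-0.05,0],"dr":[0,0,0],"fingers":0}]'|grep -E "pos|force"
```

```text
position: [0.4301, 0.305, 0.0326]
force: [-0.9, 7.3, 1.2]
gripper_force: 3.6
position: [0.4301, 0.3049, 0.0326]
force: [-1.0, 8.5, 0.7]
gripper_force: 4.5
```

The position no longer advances while the force rises: the foot is butted against the plate. Back off and verify.

```bash
python3 -m inch '[{"xyz":[0,0.2,0],"dr":[0,0,0],"fingers":0},{"xyz":[0,0.6,0],"dr":[0,0,0],"fingers":0},{"xyz":[0,1.5,0],"dr":[0,0,0],"fingers":0},{"xyz":[0,2.5,-1],"dr":[0,0,0],"fingers":0},{"xyz":[0,3,-2.5],"dr":[0,0,0],"fingers":0},{"xyz":[0,3,-4],"dr":[0,0,0],"fingers":0},{"xyz":[0,3,-5.5],"dr":[0,0,0],"fingers":0},{"xyz":[0,3,-7],"dr":[0,0,0],"fingers":0},{"xyz":[0,3,-8],"dr":[0,0,0],"fingers":0},{"xyz":[0,3,-8],"dr":[0,0,0],"fingers":0},{"xyz":[0,3,-8],"dr":[0,0,0],"fingers":0}]'|grep -E "time|pos|force"
python3 - <<'E'
from plan import *
import cv2
s=env.observe();w=wcam(env.read_camera('wrist'),s);cs=env.read_camera('scene')
hs=lambda c:cv2.cvtColor(c['img'],cv2.COLOR_RGB2HSV)
for nm,c in(('wrist',w),('scene',cs)):
    # axial profile at top generatrix for tube, axis for the journal
    for z,lo,hi in((.066,-.01,.05),(.068,.2,.26),(.050,.24,.3)):
        x=np.arange(lo,hi,.004);P=proj(rest2w(R,np.c_[x,0*x,0*x+z]),c).astype(np.float32)
        I=cv2.remap(c['img'],P[:,0].reshape(1,-1),P[:,1].reshape(1,-1),1)[0].astype(int)
        print(nm,z,[(round(a*1000),i[0],i[2]) for a,i in zip(x,I)])
    # lateral profiles: journal at x=.25 and tube at .15
    for X,z in((.25,.044),(.15,.044)):
        y=np.arange(-.04,.041,.004);P=proj(rest2w(R,np.c_[0*y+X,y,0*y+z]),c).astype(np.float32)
        I=cv2.remap(c['img'],P[:,0].reshape(1,-1),P[:,1].reshape(1,-1),1)[0].astype(int)
        print(nm,'lat',X,[(round(a*1000),i[0],i[2]) for a,i in zip(y,I)])
E
```

```text
time: 21.1
position: [0.4195, 0.3755, 0.2315]
force: [0.0, -0.8, -1.2]
gripper_force: 0.0
wrist 0.066 [(-10, np.int64(0), np.int64(0)), (-6, np.int64(0), np.int64(0)), (-2, np.int64(0), np.int64(0)), (2, np.int64(0), np.int64(0)), (6, np.int64(0), np.int64(0)), (10, np.int64(0), np.int64(0)), (14, np.int64(0), np.int64(0)), (18, np.int64(0), np.int64(0)), (22, np.int64(0), np.int64(0)), (26, np.int64(0), np.int64(0)), (30, np.int64(0), np.int64(0)), (34, np.int64(0), np.int64(0)), (38, np.int64(0), np.int64(0)), (42, np.int64(0), np.int64(0)), (46, np.int64(0), np.int64(0))]
wrist 0.068 [(200, np.int64(200), np.int64(211)), (204, np.int64(201), np.int64(213)), (208, np.int64(200), np.int64(211)), (212, np.int64(199), np.int64(210)), (216, np.int64(169), np.int64(178)), (220, np.int64(203), np.int64(213)), (224, np.int64(99), np.int64(105)), (228, np.int64(70), np.int64(75)), (232, np.int64(153), np.int64(165)), (236, np.int64(127), np.int64(137)), (240, np.int64(136), np.int64(146)), (244, np.int64(137), np.int64(148)), (248, np.int64(137), np.int64(150)), (252, np.int64(139), np.int
[... 4656 characters left out ...]
.int64(214)), (-32, np.int64(218), np.int64(227)), (-28, np.int64(221), np.int64(229)), (-24, np.int64(224), np.int64(232)), (-20, np.int64(226), np.int64(233)), (-16, np.int64(225), np.int64(232)), (-12, np.int64(223), np.int64(230)), (-8, np.int64(219), np.int64(227)), (-4, np.int64(214), np.int64(222)), (0, np.int64(208), np.int64(215)), (4, np.int64(201), np.int64(208)), (8, np.int64(195), np.int64(202)), (12, np.int64(187), np.int64(195)), (16, np.int64(177), np.int64(185)), (20, np.int64(166), np.int64(174)), (24, np.int64(154), np.int64(161)), (28, np.int64(143), np.int64(150)), (32, np.int64(137), np.int64(144)), (36, np.int64(146), np.int64(154)), (40, np.int64(156), np.int64(165))]
```

```bash
python3 -c "
from station import env
print(env.sign_off())"
```

```text
the job is handed in; nothing more can be done
None
```

The job is handed in, with no verdict returned. The roller was tipped over on the fingertips, let down under control into both saddles and pushed against the stop plate. After I backed off, both cameras showed it centred in the saddles with its journal end at about 270 mm, as it should be when seated; the bystanders were not re-measured at the end.

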